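# Flip the casting cassette's kickstand down and hold the cassette upright for filling

## Robot

A 7-joint arm with a two-finger parallel gripper is mounted at the origin on the work surface. World frame = base frame: x ahead of the robot, y to its left, z up, the work surface at z = 0. Lengths are in m, angles in rad, forces in N, time in s.
With the tool pointing down it reaches from about 0.4 to 0.85 m from the base axis. Payload 10.4 kg.
Tool frame: the origin (TCP) lies midway between the tips of the shut fingers; the grasp point (between the pads) lies 19 mm behind it; z points along the fingers, y is the direction in which the jaws open and shut (so a half turn about z gives the same grasp; the last joint's range is limited). The gripper opens to 85 mm and grips with 20 to 120 N. Pads are 22 mm wide; open, the fingers measure 114 mm over their backs; the gripper's body (76 mm by 85 mm) begins 54 mm behind the grasp point. The pads swing forward as they close: fully open they stand 13 mm farther back than shut.
Start: joints at [-1.169, 0.332, -0.065, 1.46, 0.022, 1.35, -0.088], TCP at [0.258, 0.569, 0.231] pointing down, gripper open.
Joint ranges: [-2.6, 2.6], [-0.5, 2.12], [-1.47, 1.34], [0.16, 2.42], [-1.27, 4.41], [0.06, 2.06], [-2.6, 2.6]. Speed limits (rad/s): [2.22, 2.22, 2.79, 2.79, 3.14, 3.14, 3.14].

## Interface

Orientations are given as a rotation vector (axis times angle).
In Python, from cell import arm, imaging, order gives the robot as it stands. Calls block until the motion is done:
- arm.goto(position, orientation): joint-space move of the TCP to a pose.
- arm.line_to(position, max_speed=0.15, orientation=None, threshold=None): straight line of the TCP; orientation=None keeps the orientation; max_speed is the mean speed in m/s. With threshold (N) it stops when the force on the tool has changed by that much, and returns True; else False.
- arm.move_joints(angles): joint-space move.
- arm.open_jaws() and arm.grasp(force=None): open the fingers fully, or close them until they stop; force is the grip in N (None keeps the last).
- arm.sleep(seconds).
- arm.ik(position, orientation): joint angles nearest the present ones, or None.
- imaging.snapshot(name): name is "side" or "top" or "wrist"; returns a dict with "pixels" (420x560x3 uint8, red, green, blue), "range_z" (420x560 float32, m along the optical axis (not along the pixel's ray), 0 where there is no reading), "intrinsics" (3x3 intrinsics, pixels), "origin" and "rotation" of the camera in the world; the wrist camera has in their place "tool_from_camera" (4x4, takes a point from camera to tool coordinates, whose origin is the TCP and whose axes are the flange's). Camera axes: x right, y down, z forward; pixel columns grow to the right and rows downward; lengths in m; the calibration is good to about 2 mm. A picture is of the moment at which its call begins: read the wrist's pose just before it.
A pose or a line that the arm cannot do raises arm.MotionError and nothing moves.
- order.finish_job(): hands the job in, once; it reports no verdict.
Readings, each from a call of its own:
- arm.get_clock(): time.
- arm.get_qpos(): joint angles.
- arm.get_joint_vel(): joint speeds.
- arm.get_effort(): joint torques, N m.
- arm.get_ee_pos(): TCP position.
- arm.get_eef_rot(): TCP orientation.
- arm.get_wrist_force(): force on the tool from outside, world axes, zero at the start.
- arm.get_wrist_torque(): the same for the moment, N m.
- arm.get_finger_gap(): opening from 0.0 (shut) to 1.0 (fully open).
Only numpy, scipy, OpenCV 4.12 (cv2) and the standard library are available. Lean on these libraries where they do the work, as an engineer would, in place of code of your own. Each camera call takes 0.05 s, during which the arm holds its last target.

## Task

The flat casting cassette stands in the slide-jaw fixture with its kickstand folded up. While it is still in the jaws, swing the kickstand over centre until it springs fully down; then draw the cassette up out of the jaws and set it down gently in the drip tray, with its whole sole on the tray's floor and its kickstand over the tray too. Finish while still gripping it, holding it upright there so that a colleague can fill it and it cannot tip back onto its kickstand; leave the jar, the scale and the paper cups where they are.

Things in the scene. Friction and masses are not known exactly. Their poses are not given: they have to be found in the camera images.
- cassette: Flat casting cassette, 0.6 kg, on edge. White back plate 10 mm thick (x), 140 wide (y), 140 tall, tab on top; gasket, clear front plate and thumb screws on its -x face to x = -28 mm, 15 to 140 mm up. Origin: centre of the sole, the plate's flat 10 mm wide lower edge. x out of its back (kickstand side), z up. Let go on the sole, it leans back 0.12 rad onto the lowered kickstand.
- tab (a point): Point to grip in the cassette's carrying tab, 164 mm above the sole on the plate's midplane. The tab is 10 mm thick (x), 44 mm wide (y) and rises from 140 to 182 mm above the sole; both faces are free once the kickstand is down.
- kickstand (a joint): Hinge of the 12 mm wide steel kickstand leg on the cassette's back: 0 folded up (leg points up, 33 mm clear of the plate), 2.234 rad fully down at its stop (points backward, 38 degrees below level). A spring beside it pulls it to the nearer end; dead centre at about 1.15 rad. About 2 N at the foot swings it; past 1.4 rad it springs to the stop if let go.
- hub (a point): Centre of the kickstand's hub (its hinge axis, parallel to the cassette's y): 42 mm behind the plate's midplane, 72 mm above the sole.
- foot (a point): Centre of the leg's rubber foot, a cylinder 16 mm across, 26 mm long, parallel to the hinge, 82 mm from the hub: right above the hub when folded up; when down, 107 mm behind the plate's midplane and 22 mm above sole level, so it hangs clear while the cassette is upright. Pinch it over its end faces from above: it turns between the pads as the leg swings.
- sole_left (a point): Left (+y) end of the cassette's sole, 70 mm from its centre.
- sole_right (a point): Right (-y) end of the cassette's sole.
- fixture: Slide-jaw fixture, fixed, 150 x 130 mm, 55 mm high, axes as the cassette's; origin on the table under the midplane of the cassette's back plate. The sole stands on its bed, 15 mm above the table. Fixed jaw behind the cassette, sprung sliding jaw in front pressing with about 6 N: the cassette is drawn straight up against 5 to 12 N besides its weight.
- tray: Fixed steel drip tray, 250 mm (x) by 240 mm (y) outside, rim 12 mm high and 3 mm thick. Origin: centre of its underside; the inner floor is 3 mm above the table and measures 244 by 234 mm.
- jar: Translucent jar with a blue lid, 84 mm across, 95 mm tall, loose bystander. Origin under its centre.
- cup_a: White paper cup, 68 mm across, 65 mm tall, loose bystander. Origin under its centre.
- cup_b: Another such paper cup.
- scale: Pocket scale, 75 by 130 by 21 mm, loose bystander. Origin under its centre.
Mind the look-alikes: they are no part of the job. Leave any turquoise look-alike of the cassette alone.

How it is judged:
On the way:
1. the kickstand has been swung fully down while the cassette still stands in the fixture's jaws (value of joint kickstand above 2.1 rad and distance of cassette from where it was at the start of the episode below 0.012 m and angle between cassette's own z axis and vertical below 0.1 rad), for 0.2 s.
At the end, for the whole second after the job is handed in: Kickstand fully down (over 2.1 rad); cassette clear of the fixture, resting with both sole ends on the tray floor (within 4 mm) and its foot over the tray, inside the rim; upright within 0.05 rad, at rest and still gripped (over 2 N) (value of joint kickstand above 2.1 rad and angle between cassette's own z axis and vertical below 0.05 rad and height (world z) of each of sole_left, sole_right below 0.007 m and contact force between the fingers and cassette above 2 N and contact force between cassette and tray above 0.5 N and contact force between cassette and fixture below 0.1 N and linear speed of cassette below 0.02 m/s and x of sole_left in the frame of tray between -0.121 and 0.121 m and y of sole_left in the frame of tray between -0.116 and 0.116 m and x of sole_right in the frame of tray between -0.121 and 0.121 m and y of sole_right in the frame of tray between -0.116 and 0.116 m and x of foot in the frame of tray between -0.121 and 0.121 m and y of foot in the frame of tray between -0.116 and 0.116 m); the arm keeps its last pose, push and grip.
It fails at once if the cassette falls over or is tipped by more than 0.35 rad (angle between cassette's own z axis and vertical above 0.35 rad).
It fails at once if the cassette is dropped or banged into the tray (over 60 N) (contact force between cassette and tray above 60 N).
It fails at once if the jar, the scale or a cup is pushed more than 30 mm (distance of any of jar, scale, cup_a, cup_b from where it was at the start of the episode above 0.03 m).
It also fails if it takes over 54 s, if anything falls off the work surface, if the arm or the gripper's body presses on something with over 40 N, if the wrist force passes 120 N, or if a joint passes its speed limit or range.

## Working session

There is one attempt and no reset: what is moved stays moved. The work goes in short steps, each a Python script; the robot and the scene stay as the last script left them, time stands still between calls to the robot, and variables do not carry over. Pictures are saved under pics/ and viewed, and the job is handed in when it is done.

```bash
ls; mkdir -p pics; python3 - <<'E'
from cell import arm, imaging
import cv2,pickle
for n in ["side","top","wrist"]:
    s=imaging.snapshot(n); pickle.dump(s,open(f"pics/{n}0.pkl","wb"))
    cv2.imwrite(f"pics/{n}0.png",s["pixels"][:,:,::-1])
    print(n,s.get("origin"),s.get("rotation"),s["intrinsics"].tolist())
print(arm.get_clock(),arm.get_ee_pos(),arm.get_eef_rot(),arm.get_finger_gap())
E
```

```text
pics
side [ 0.15692847 -0.84468596  1.02519635] [-2.28887967  0.47776054 -0.21609855] [[489.32182227668727, 0.0, 276.6580343467838], [0.0, 489.32182227668727, 209.99216143637776], [0.0, 0.0, 1.0]]
top [0.31453985 0.00597531 1.65814515] [-2.13118581  2.18458135 -0.15780237] [[441.34333777443214, 0.0, 286.63049598364876], [0.0, 441.34333777443214, 213.22447492893252], [0.0, 0.0, 1.0]]
wrist None None [[341.9400809705542, 0.0, 280.92569156703956], [0.0, 341.9400809705542, 210.44071539561486], [0.0, 0.0, 1.0]]
0.15 [0.25746995 0.56920953 0.23069559] [-6.62103710e-01 -3.07086219e+00  1.66163321e-03] 1.0008193564152925
```

View pics/side0.png

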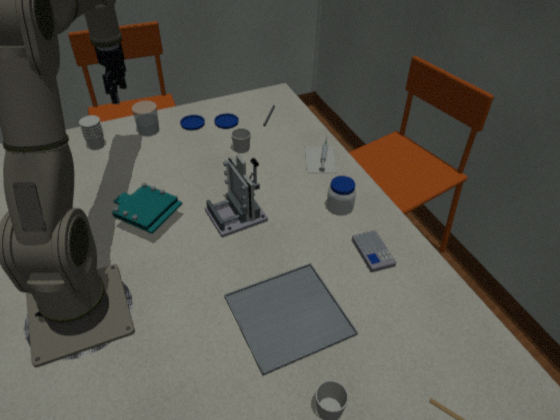

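View pics/top0.png

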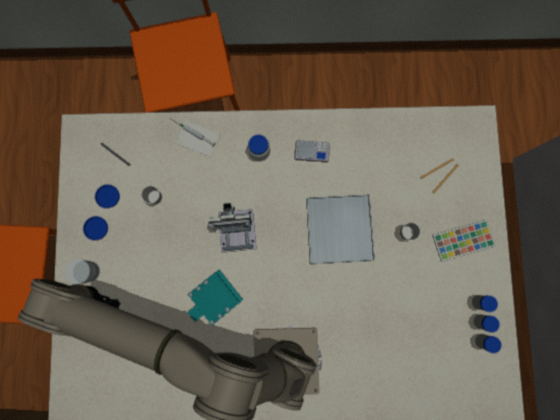

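View pics/wrist0.png

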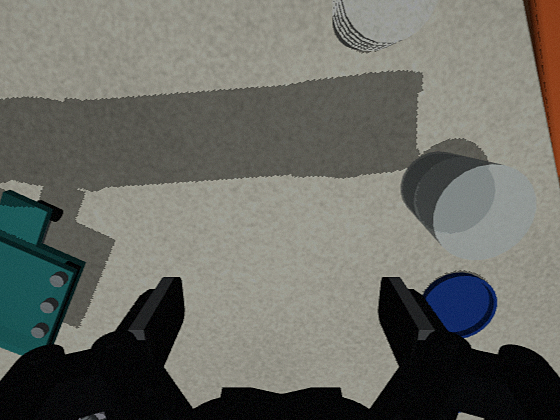

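The cassette is near side (240,190) and top (235,222), with its kickstand on the far side. The tray is at top (340,230). Next I'll zoom in and compute point clouds.

```bash
cat > h.py <<'E'
import numpy as np,cv2,pickle
from scipy.spatial.transform import Rotation as R
def cloud(s,T=None):
    d=s["range_z"];K=s["intrinsics"]
    v,u=np.mgrid[0:d.shape[0],0:d.shape[1]]
    P=np.stack([(u-K[0,2])/K[0,0]*d,(v-K[1,2])/K[1,1]*d,d],-1)
    if T is None:
        r=np.asarray(s["rotation"]); M=R.from_rotvec(r).as_matrix() if r.ndim==1 else r
        return P@M.T+s["origin"]
    return P@T[:3,:3].T+T[:3,3]
E
python3 - <<'E'
from h import *
for n,(a,b,c,d) in {"side":(140,240,190,280),"top":(190,265,195,275)}.items():
    s=pickle.load(open(f"pics/{n}0.pkl","rb"));W=cloud(s)
    im=s["pixels"][a:b,c:d,::-1]
    cv2.imwrite(f"pics/{n}0z.png",cv2.resize(im,None,fx=7,fy=7 if n=="top" else 6,interpolation=cv2.INTER_CUBIC))
    sub=W[a:b,c:d].reshape(-1,3)
    print(n,sub.min(0),sub.max(0),(s["range_z"]>0).mean())
    for (u,v) in ([(240,190),(255,162),(230,115)] if n=="side" else [(235,222),(228,208),(340,230),(404,232),(310,200),(370,200),(370,260),(310,262)]):
        print((u,v),W[v,u].round(4))
E
```

```text
side [ 0.15692847 -0.84468596 -0.00821257] [0.7555682  0.60534544 1.02519635] 0.9959948979591837
(240, 190) [0.4901 0.1526 0.1125]
(255, 162) [0.5474 0.1771 0.1775]
(230, 115) [0.6468 0.6889 0.0075]
top [ 0.31453985  0.00597531 -0.01374829] [0.63603788 0.33063471 1.65814515] 0.9958971088435374
(235, 222) [0.4905 0.1623 0.1527]
(228, 208) [0.5441 0.1896 0.1221]
(340, 230) [ 0.468  -0.217   0.0033]
(404, 232) [ 0.4544 -0.458   0.0048]
(310, 200) [ 0.5844 -0.1073  0.0081]
(370, 200) [ 0.58   -0.3364  0.002 ]
(370, 260) [ 0.3526 -0.3229  0.0118]
(310, 262) [ 0.351  -0.1001  0.0015]
```

```bash
python3 - <<'E'
from h import *
# cassette cloud
for n in ["side","top"]:
    W=cloud(pickle.load(open(f"pics/{n}0.pkl","rb"))).reshape(-1,3)
    m=(W[:,0]>.40)&(W[:,0]<.70)&(W[:,1]>.05)&(W[:,1]<.32)
    Q=W[m]
    for lo,hi in [(-.01,.01),(.01,.03),(.03,.07),(.07,.11),(.11,.14),(.14,.16),(.16,.175),(.175,.19),(.19,.21)]:
        q=Q[(Q[:,2]>lo)&(Q[:,2]<hi)]
        if len(q): print(n,lo,hi,len(q),q.min(0).round(3),q.max(0).round(3),q.mean(0).round(3))
E
```

```text
side -0.01 0.01 3820 [ 0.4    0.05  -0.006] [0.7  0.32 0.01] [0.573 0.161 0.001]
side 0.01 0.03 736 [0.401 0.101 0.01 ] [0.558 0.253 0.03 ] [0.463 0.145 0.017]
side 0.03 0.07 752 [0.404 0.109 0.03 ] [0.536 0.256 0.07 ] [0.465 0.157 0.048]
side 0.07 0.11 337 [0.475 0.111 0.07 ] [0.558 0.253 0.11 ] [0.503 0.169 0.09 ]
side 0.11 0.14 268 [0.475 0.112 0.11 ] [0.553 0.254 0.14 ] [0.501 0.167 0.124]
side 0.14 0.16 393 [0.474 0.112 0.14 ] [0.552 0.256 0.16 ] [0.499 0.177 0.152]
side 0.16 0.175 66 [0.5   0.119 0.16 ] [0.556 0.209 0.175] [0.521 0.179 0.169]
side 0.175 0.19 65 [0.501 0.161 0.175] [0.556 0.208 0.19 ] [0.523 0.182 0.18 ]
side 0.19 0.21 57 [0.501 0.161 0.19 ] [0.514 0.207 0.202] [0.506 0.182 0.196]
top -0.01 0.01 3989 [ 0.4   0.05 -0.01] [0.7  0.32 0.01] [0.573 0.186 0.001]
top 0.01 0.03 607 [0.401 0.052 0.01 ] [0.681 0.315 0.03 ] [0.466 0.164 0.016]
top 0.03 0.07 384 [0.401 0.112 0.03 ] [0.531 0.238 0.07 ] [0.454 0.168 0.049]
top 0.07 0.11 132 [0.471 0.114 0.07 ] [0.555 0.249 0.11 ] [0.512 0.186 0.092]
top 0.11 0.14 87 [0.472 0.115 0.11 ] [0.546 0.247 0.14 ] [0.498 0.184 0.124]
top 0.14 0.16 246 [0.472 0.114 0.14 ] [0.519 0.255 0.16 ] [0.495 0.185 0.153]
top 0.16 0.175 36 [0.474 0.117 0.16 ] [0.554 0.247 0.175] [0.514 0.182 0.167]
top 0.175 0.19 34 [0.498 0.163 0.175] [0.553 0.206 0.19 ] [0.531 0.186 0.18 ]
top 0.19 0.21 40 [0.499 0.164 0.19 ] [0.51  0.204 0.203] [0.504 0.184 0.197]
```

View pics/side0z.png

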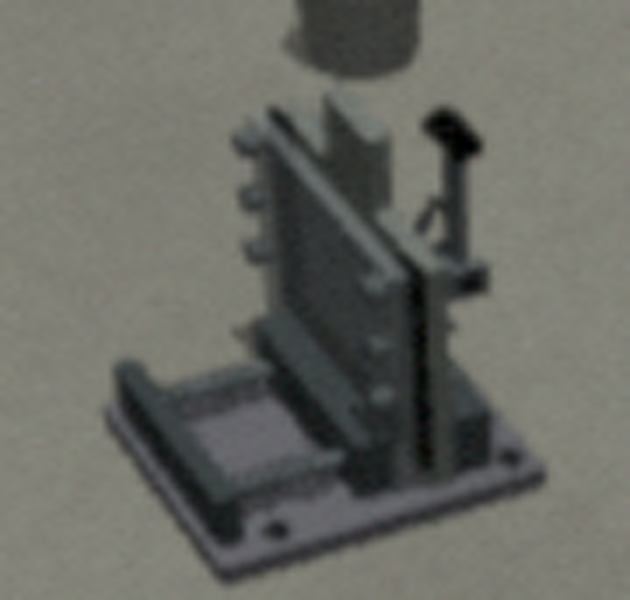

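View pics/top0z.png

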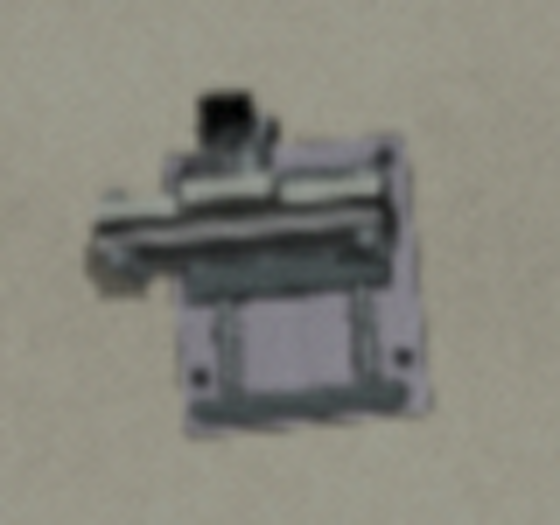

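```bash
python3 - <<'E'
from h import *
from cell import arm
W=cloud(pickle.load(open("pics/side0.pkl","rb"))).reshape(-1,3)
W2=cloud(pickle.load(open("pics/top0.pkl","rb"))).reshape(-1,3)
Q=np.vstack([W,W2]);Q=Q[(Q[:,0]>.4)&(Q[:,0]<.7)&(Q[:,1]>.05)&(Q[:,1]<.32)]
tab=Q[(Q[:,2]>.165)&(Q[:,0]<.522)&(Q[:,1]>.155)&(Q[:,1]<.215)]
print(cv2.minAreaRect((tab[:,:2]*1000).astype(np.float32)))
pl=Q[(Q[:,2]>.148)&(Q[:,2]<.16)&(Q[:,0]<.525)]
print(cv2.minAreaRect((pl[:,:2]*1000).astype(np.float32)))
ft=Q[(Q[:,2]>.160)&(Q[:,0]>.53)]
print(ft.round(3).tolist())
# tray: rim from height/color
for n in ["top"]:
    s=pickle.load(open("pics/top0.pkl","rb"));C=cloud(s)
    im=s["pixels"].astype(int)
    # tray colour: bluish gray
    m=((im[...,2]-im[...,0])>2)&(C[...,1]<-.05)&(C[...,1]>-.40)&(C[...,0]>.3)&(C[...,0]<.65)&(C[...,2]<.03)
    m=cv2.morphologyEx(m.astype(np.uint8),cv2.MORPH_OPEN,np.ones((3,3)))
    nn,l,st,ce=cv2.connectedComponentsWithStats(m);i=1+st[1:,4].argmax()
    p=C[l==i];print(st[i],cv2.minAreaRect((p[:,:2]*1000).astype(np.float32)),np.median(p[:,2]))
T=np.array(pickle.load(open("pics/wrist0.pkl","rb"))["tool_from_camera"]);print(T)
E
```

```text
((505.725341796875, 185.33172607421875), (14.424903869628906, 48.51422119140625), 5.597075939178467)
((496.97174072265625, 183.51211547851562), (39.839847564697266, 145.38011169433594), 4.4025559425354)
[[0.547, 0.198, 0.181], [0.552, 0.203, 0.176], [0.545, 0.201, 0.176], [0.547, 0.198, 0.177], [0.549, 0.196, 0.178], [0.551, 0.193, 0.179], [0.541, 0.199, 0.175], [0.544, 0.199, 0.174], [0.546, 0.196, 0.175], [0.546, 0.19, 0.18], [0.551, 0.194, 0.175], [0.552, 0.189, 0.178], [0.54, 0.196, 0.173], [0.541, 0.193, 0.175], [0.544, 0.191, 0.176], [0.546, 0.19, 0.176], [0.549, 0.189, 0.176], [0.553, 0.19, 0.174], [0.554, 0.186, 0.176], [0.541, 0.192, 0.172], [0.542, 0.188, 0.175], [0.545, 0.186, 0.175], [0.547, 0.183, 0.177], [0.548, 0.179, 0.179], [0.551, 0.179, 0.178], [0.554, 0.177, 0.179], [0.541, 0.193, 0.168], [0.541, 0.183, 0.175], [0.542, 0.179, 0.178], [0.545, 0.178, 0.177], [0.547, 0.177, 0.178], [0.549, 0.173, 0.18], [0.553, 0.175, 0.177], [0.556, 0.175, 0.177], [0.541, 0.185, 0.17], [0.543, 0.182, 0.172], [0.545, 0.178, 0.174], [0.548, 0.178, 0.173], [0.55, 0.176, 0.174], [0.553,
[... 839 characters left out ...]
89, 0.179], [0.542, 0.186, 0.181], [0.542, 0.183, 0.181], [0.543, 0.18, 0.175], [0.542, 0.176, 0.178], [0.539, 0.2, 0.179], [0.539, 0.196, 0.18], [0.539, 0.193, 0.181], [0.54, 0.19, 0.175], [0.541, 0.187, 0.168], [0.54, 0.183, 0.174], [0.54, 0.18, 0.174], [0.54, 0.177, 0.173]]
[ 307  195   67   68 4069] ((472.9891357421875, -215.12197875976562), (246.73509216308594, 237.31809997558594), 1.4729268550872803) 0.0038989224891670116
[[ 5.76719100e-04 -9.47362992e-01 -3.20160943e-01  8.23430865e-02]
 [ 9.99999142e-01  1.69735260e-04  1.29908944e-03 -1.42499705e-04]
 [-1.17636666e-03 -3.20161417e-01  9.47362277e-01 -1.41442321e-01]
 [ 0.00000000e+00  0.00000000e+00  0.00000000e+00  1.00000000e+00]]
```

Cassette tab is about (0.506, 0.185), yaw about +5°, and the foot about (0.5475, 0.188, 0.169). The heights match the given geometry, with the sole at 15 mm. The tray is centred at (0.473, -0.215), yaw about 1.5°, and its fitted size of 247×237 agrees with the drawing. I'll take one closer wrist look to refine the cassette pose.

```bash
cat >> h.py <<'E'
def down(yaw):  # tool x=-c_x, y=c_y, z=down
    c,s=np.cos(yaw),np.sin(yaw)
    return R.from_matrix(np.array([[-c,-s,0],[-s,c,0],[0,0,-1.]]))
E
python3 - <<'E'
from h import *
from cell import arm, imaging
rv=down(np.radians(5)).as_rotvec()
arm.goto([0.52,0.187,0.31],rv)
p=arm.get_ee_pos();r=R.from_rotvec(arm.get_eef_rot()).as_matrix()
s=imaging.snapshot("wrist");T=np.eye(4);T[:3,:3]=r;T[:3,3]=p;T=T@np.array(s["tool_from_camera"])
W=cloud(s,T);pickle.dump((s,W),open("pics/wrist1.pkl","wb"))
cv2.imwrite("pics/wrist1.png",s["pixels"][:,:,::-1])
print(arm.get_clock(),p,arm.get_qpos())
Q=W.reshape(-1,3);Q=Q[(Q[:,0]>.4)&(Q[:,0]<.7)&(Q[:,1]>.05)&(Q[:,1]<.32)]
top=Q[(Q[:,2]>.190)&(Q[:,2]<.205)&(Q[:,0]<.53)&(Q[:,1]>.15)&(Q[:,1]<.22)]
print("tab",len(top),cv2.minAreaRect((top[:,:2]*1000).astype(np.float32)),np.median(top[:,2]))
pl=Q[(Q[:,2]>.149)&(Q[:,2]<.160)&(Q[:,0]<.525)]
print("plate",len(pl),cv2.minAreaRect((pl[:,:2]*1000).astype(np.float32)))
ft=Q[(Q[:,2]>.169)&(Q[:,2]<.185)&(Q[:,0]>.53)]
print("foot",len(ft),cv2.minAreaRect((ft[:,:2]*1000).astype(np.float32)),ft[:,2].max())
E
```

```text
1.9167 [0.51961378 0.18815761 0.30975335] [-0.62293807  0.1366041   0.21664133  1.54054216 -0.02966235  1.46804895
  1.25451195]
tab 790 ((507.23455810546875, 184.97340393066406), (10.825700759887695, 43.588809967041016), 4.3241190910339355) 0.19576740232600284
plate 3321 ((498.0297546386719, 184.49111938476562), (37.99549102783203, 139.9545440673828), 4.296552658081055)
foot 491 ((548.35302734375, 187.96728515625), (15.271880149841309, 25.41621208190918), 5.364271640777588) 0.17713256099320768
```

View pics/wrist1.png

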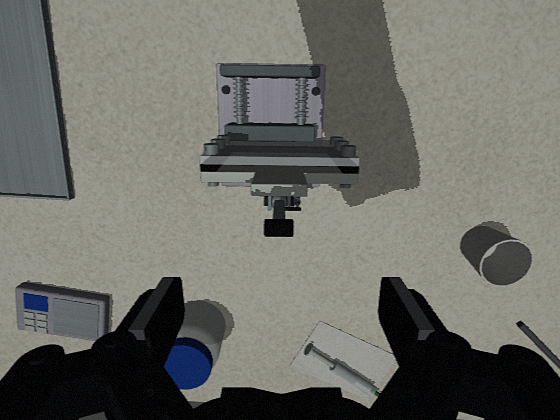

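The wrist view shows the tab at (280,180), the foot at (279,228) and the fixture behind them, with nothing in the leg's sweep. The fits match the given sizes: tab 10.8×43.6 mm, foot 15×25 mm, yaw 4.3°. Now I'll pinch the foot and check the force.

```bash
cat >> h.py <<'E'
YAW=np.radians(4.3); CX=np.array([np.cos(YAW),np.sin(YAW),0]); TAB=np.array([.5072,.1850,0.])
HUB=TAB+.042*CX+np.array([0,0,.087])
def foot(th,off=.017): return HUB+.082*(np.sin(th)*CX+np.cos(th)*np.array([0,0,1]))-np.array([0,0,off])
E
python3 - <<'E'
from h import *
from cell import arm, imaging
rv=down(YAW).as_rotvec()
print(HUB,foot(0))
arm.goto(foot(0)+[0,0,.06],rv)
print(arm.get_wrist_force())
arm.line_to(foot(0),max_speed=.1,threshold=8) and print("STOP")
print(arm.get_ee_pos(),arm.get_wrist_force())
arm.grasp(20)
print(arm.get_finger_gap(),arm.get_wrist_force(),arm.get_clock())
p=arm.get_ee_pos();r=R.from_rotvec(arm.get_eef_rot()).as_matrix()
for n in ["wrist","side"]:
    s=imaging.snapshot(n);cv2.imwrite(f"pics/{n}2.png",s["pixels"][:,:,::-1] if n=="wrist" else cv2.resize(s["pixels"][90:250,160:340,::-1],None,fx=4,fy=3.7))
E
```

```text
[0.54908178 0.18814911 0.087     ] [0.54908178 0.18814911 0.152     ]
[0.4505783  0.94530288 1.47064005]
[0.54951301 0.18836435 0.15286142] [-0.3841113   0.47572566 -0.27951891]
0.2979255781958908 [-0.1549852   1.24608473  0.64277093] 3.7333
```

View pics/wrist2.png

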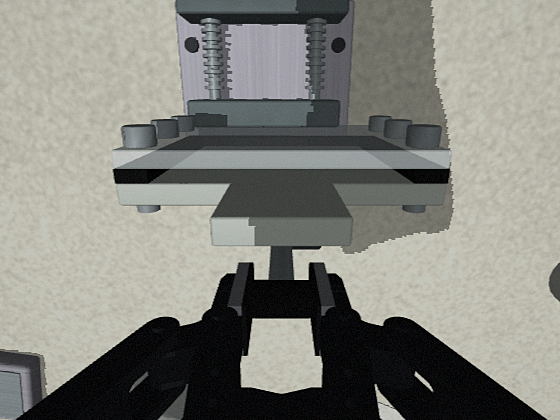

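View pics/side2.png

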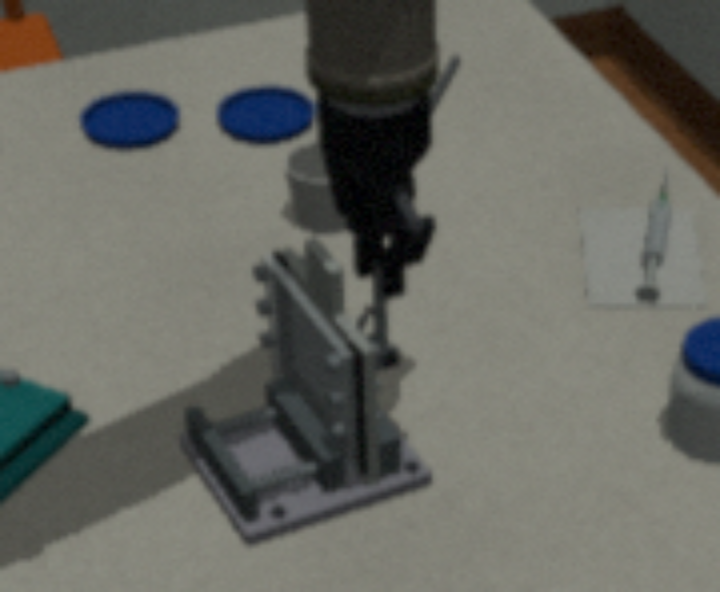

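The foot is pinched between the pads at (280,300), and the opening of 25.3 mm agrees with its 26 mm length. Now I'll swing it.

```bash
python3 - <<'E'
from h import *
from cell import arm, imaging
off=HUB[2]+.082-arm.get_ee_pos()[2]
for th in np.arange(.15,2.2,.15):
    st=arm.line_to(foot(th,off),max_speed=.1)
    f=arm.get_wrist_force();print(round(th,2),np.round(f,1),round(arm.get_finger_gap(),3))
    if np.linalg.norm(f)>25: print("high");break
print(arm.get_clock(),arm.get_ee_pos())
s=imaging.snapshot("side");cv2.imwrite("pics/side3.png",cv2.resize(s["pixels"][90:250,160:340,::-1],None,fx=4,fy=3.7))
E
```

```text
0.15 [-2.1  2.5 -0. ] 0.299
0.3 [-1.8  2.3 -0.5] 0.3
0.45 [-2.8  2.9  1. ] 0.296
0.6 [-0.2  3.3  2.9] 0.3
0.75 [1.5 2.8 5. ] 0.296
0.9 [2.8 3.1 3.7] 0.299
1.05 [3.2 3.6 3. ] 0.294
1.2 [3.7 1.6 2.5] 0.302
1.35 [4.  1.9 1. ] 0.297
1.5 [ 3.3  2.6 -0.5] 0.302
1.65 [ 2.1  1.7 -0.9] 0.299
1.8 [ 1.   1.1 -1.5] 0.299
1.95 [-0.2 -0.  -0.9] 0.298
2.1 [ 0.9  0.1 -2.2] 0.3
7.6833 [0.61911908 0.19328203 0.02854401]
```

View pics/side3.png

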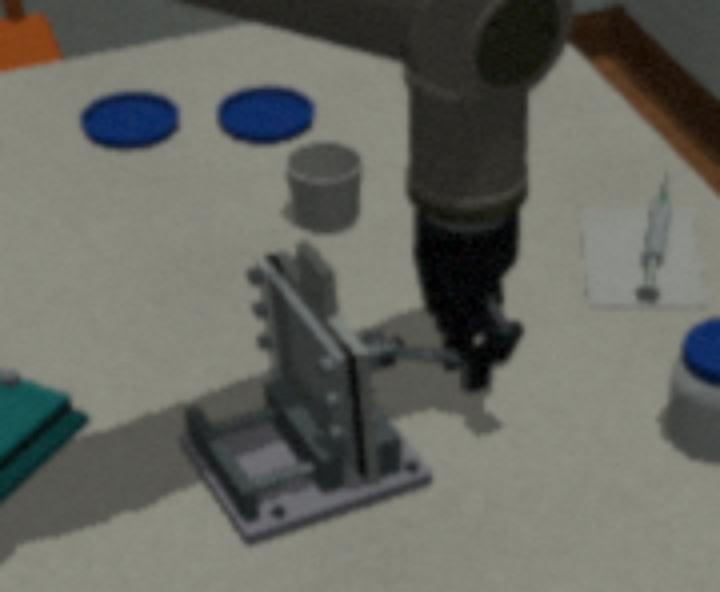

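The leg has swung backward, with the foot at (475,365), and the cassette is still upright in the jaws. I'll release it, retreat and look again.

```bash
python3 - <<'E'
from h import *
from cell import arm, imaging
arm.open_jaws()
p=arm.get_ee_pos()
arm.line_to(p+[0,0,.2],max_speed=.25)
rv=down(YAW).as_rotvec()
arm.goto([.55,.187,.30],rv)
p=arm.get_ee_pos();r=R.from_rotvec(arm.get_eef_rot()).as_matrix()
s=imaging.snapshot("wrist");T=np.eye(4);T[:3,:3]=r;T[:3,3]=p;T=T@np.array(s["tool_from_camera"])
W=cloud(s,T);cv2.imwrite("pics/wrist4.png",s["pixels"][:,:,::-1])
s2=imaging.snapshot("side");cv2.imwrite("pics/side4.png",cv2.resize(s2["pixels"][90:250,160:340,::-1],None,fx=4,fy=3.7))
Q=W.reshape(-1,3);Q=Q[(Q[:,0]>.4)&(Q[:,0]<.7)&(Q[:,1]>.05)&(Q[:,1]<.32)]
top=Q[(Q[:,2]>.190)&(Q[:,2]<.205)&(Q[:,0]<.53)&(Q[:,1]>.15)&(Q[:,1]<.22)]
print("tab",len(top),cv2.minAreaRect((top[:,:2]*1000).astype(np.float32)),np.median(top[:,2]))
ft=Q[(Q[:,2]>.030)&(Q[:,2]<.06)&(Q[:,0]>.58)]
print("foot",len(ft),cv2.minAreaRect((ft[:,:2]*1000).astype(np.float32)),ft[:,2].max())
print(arm.get_clock(),arm.get_wrist_force())
q=arm.get_qpos();print(q)
for a in [90,-90]:
    print(a,arm.ik([*TAB[:2],.25],(down(YAW+np.radians(a))).as_rotvec()),arm.ik([.428,-.215,.25],(down(np.radians(1.5+a))).as_rotvec()))
E
```

```text
tab 901 ((511.3503112792969, 185.0555419921875), (9.925776481628418, 43.58271408081055), 4.2985076904296875) 0.19580575567452127
foot 338 ((601.6716918945312, 191.47361755371094), (35.184913635253906, 25.266998291015625), 4.243463039398193) 0.059963549013799966
9.8833 [-0.76753441 -0.60311658 -0.07278386]
[-0.60772165  0.2061113   0.23910925  1.48767569 -0.04842379  1.45655681
  1.27796059]
90 [ 0.58045747  0.3620906  -1.23653901  1.61410266  0.34564585  1.41356115
  2.5255583 ] None
-90 [-0.75218228  0.12933489  0.35040742  1.677922   -0.04547116  1.34234366
 -0.31911661] [-0.3031808  -0.03939107  0.66626805  1.8340357   0.02501343  1.3385998
  0.38313306]
```

View pics/wrist4.png

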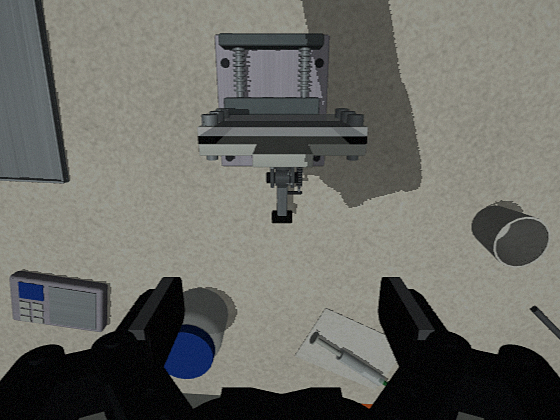

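View pics/side4.png

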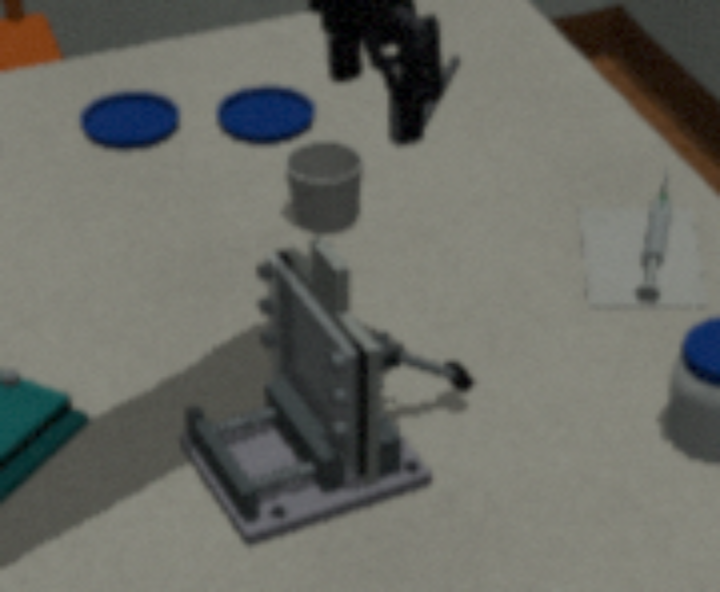

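The foot hangs low at (460,375) in the side view, and the cassette stands in the jaws. The tab reading shifted by 4 mm, so I'll re-measure it from the tab-grip orientation.

```bash
python3 - <<'E'
from h import *
from cell import arm, imaging
rv=down(YAW-np.pi/2).as_rotvec()
arm.goto([.509,.185,.30],rv); arm.sleep(.2)
p=arm.get_ee_pos();r=R.from_rotvec(arm.get_eef_rot()).as_matrix()
s=imaging.snapshot("wrist");T=np.eye(4);T[:3,:3]=r;T[:3,3]=p;T=T@np.array(s["tool_from_camera"])
W=cloud(s,T);cv2.imwrite("pics/wrist5.png",s["pixels"][:,:,::-1])
pickle.dump((s,W,p,r),open("pics/w5.pkl","wb"))
s2=imaging.snapshot("side");s3=imaging.snapshot("top")
for n,C in [("wrist",W),("side",cloud(s2)),("top",cloud(s3))]:
    Q=C.reshape(-1,3);Q=Q[(Q[:,0]>.4)&(Q[:,0]<.7)&(Q[:,1]>.05)&(Q[:,1]<.32)]
    top=Q[(Q[:,2]>.165)&(Q[:,2]<.205)&(Q[:,0]<.53)&(Q[:,1]>.15)&(Q[:,1]<.22)]
    if len(top)>5: print(n,"tab",len(top),cv2.minAreaRect((top[:,:2]*1000).astype(np.float32)),top[:,2].max())
    pl=Q[(Q[:,2]>.149)&(Q[:,2]<.160)&(Q[:,0]<.525)]
    if len(pl)>5:print(n,"plate",len(pl),cv2.minAreaRect((pl[:,:2]*1000).astype(np.float32)))
    ft=Q[(Q[:,0]>.603)&(Q[:,2]>.015)&(Q[:,2]<.2)]
    if len(ft):print(n,"foot",len(ft),ft.mean(0),ft.min(0),ft.max(0))
print(arm.get_clock(),p)
E
```

```text
wrist tab 876 ((511.1625671386719, 185.3689727783203), (10.282711029052734, 44.56657028198242), 4.359887599945068) 0.19741165100548938
wrist plate 2968 ((500.88226318359375, 184.51541137695312), (37.73875427246094, 140.06118774414062), 4.340956687927246)
wrist foot 289 [0.61105891 0.19401455 0.03843219] [0.60300777 0.17981055 0.02887004] [0.62079527 0.2064647  0.04486734]
side tab 116 ((510.48175048828125, 184.99148559570312), (11.960119247436523, 50.519325256347656), 1.4946198463439941) 0.20238188723690975
side plate 282 ((501.0791015625, 183.6251678466797), (38.058815002441406, 142.08619689941406), 4.20257568359375)
side foot 37 [0.61190239 0.18817332 0.03866218] [0.60303311 0.1765693  0.02520455] [0.61950699 0.2079006  0.04776756]
top plate 72 ((501.411865234375, 134.05865478515625), (35.564369201660156, 38.268272399902344), 13.256918907165527)
top foot 21 [0.61073708 0.18836508 0.03982322] [0.60320149 0.1796521  0.03330823] [0.6176302  0.19875023 0.05016051]
11.6583 [0.5090692  0.1849747  0.29990013]
```

View pics/wrist5.png

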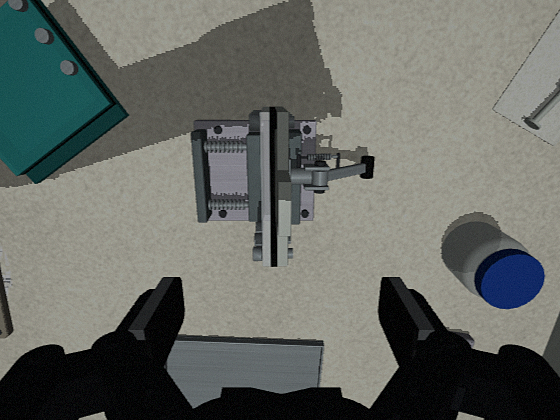

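The foot's top is at z=0.045, so its centre is at 0.037, which matches fully down. The tab top has leaned about 4 mm (0.02 rad) back in the jaws, well within limits. I'll grip at x≈0.510 and draw the cassette up.

```bash
python3 - <<'E'
from h import *
from cell import arm, imaging
rv=down(YAW-np.pi/2).as_rotvec()
g=np.array([.510,.1852,.162])
arm.line_to(g+[0,0,.05],max_speed=.25,orientation=rv)
st=arm.line_to(g,max_speed=.1,threshold=10); print("stopped",st,arm.get_ee_pos(),arm.get_wrist_force())
if not st:
    arm.grasp(80)
    print(arm.get_finger_gap(),arm.get_wrist_force(),arm.get_wrist_torque(),arm.get_ee_pos(),arm.get_clock())
s=imaging.snapshot("wrist");cv2.imwrite("pics/wrist6.png",s["pixels"][:,:,::-1])
s=imaging.snapshot("side");cv2.imwrite("pics/side6.png",cv2.resize(s["pixels"][90:250,160:340,::-1],None,fx=4,fy=3.7))
E
```

```text
stopped False [0.51046011 0.18536461 0.16281856] [0.10933152 0.86209035 0.7799134 ]
0.1066935492293229 [-5.1701772  -0.66698864  5.89413087] [-0.27798997  1.76055559 -0.00419583] [0.50912321 0.18520677 0.16221427] 13.4917
```

View pics/wrist6.png

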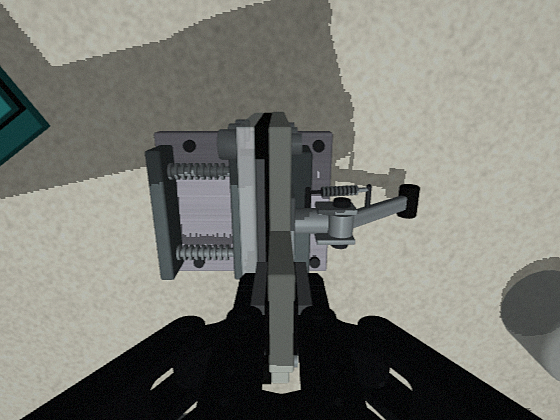

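View pics/side6.png

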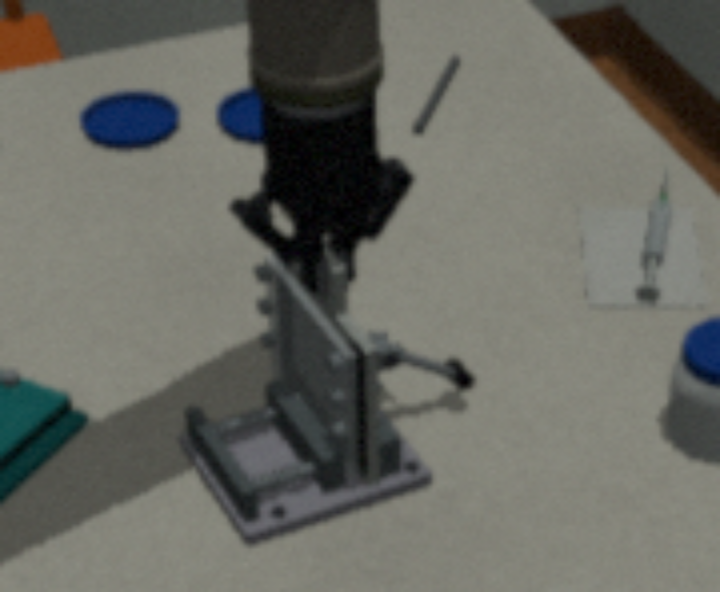

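The tab is gripped between the pads at (280,310), with an opening of 9.1 mm for the 10 mm tab. Now I'll lift it straight up.

```bash
python3 - <<'E'
from h import *
from cell import arm, imaging
p=arm.get_ee_pos()
for dz in (.01,.03,.08,.13):
    arm.line_to([.5092,.1852,p[2]+dz],max_speed=.06 if dz<.05 else .12)
    print(dz,arm.get_wrist_force().round(1),arm.get_wrist_torque().round(2),round(arm.get_finger_gap(),4))
arm.sleep(.2)
p=arm.get_ee_pos();r=R.from_rotvec(arm.get_eef_rot()).as_matrix()
s=imaging.snapshot("wrist");T=np.eye(4);T[:3,:3]=r;T[:3,3]=p;T=T@np.array(s["tool_from_camera"])
W=cloud(s,T);pickle.dump((s,W,p,r),open("pics/w7.pkl","wb"))
cv2.imwrite("pics/wrist7.png",s["pixels"][:,:,::-1])
s=imaging.snapshot("side");pickle.dump(s,open("pics/s7.pkl","wb"));cv2.imwrite("pics/side7.png",cv2.resize(s["pixels"][90:250,160:340,::-1],None,fx=4,fy=3.7))
print(p,r.round(4).tolist(),arm.get_clock())
E
```

```text
0.01 [-3.3 -1.3  0.3] [-0.53  1.35  0.09] 0.1029
0.03 [-3.6 -1.2 -3.4] [-0.11  1.45  0.04] 0.1021
0.08 [-0.3 -0.9 -6.8] [-0.    0.13  0.05] 0.1057
0.13 [ 0.3 -0.4 -5.9] [-0.03  0.08  0.  ] 0.1047
[0.50881224 0.1850735  0.2911879 ] [[-0.075, 0.9972, -0.0015], [0.9972, 0.075, -0.0008], [-0.0007, -0.0015, -1.0]] 15.8333
```

View pics/wrist7.png

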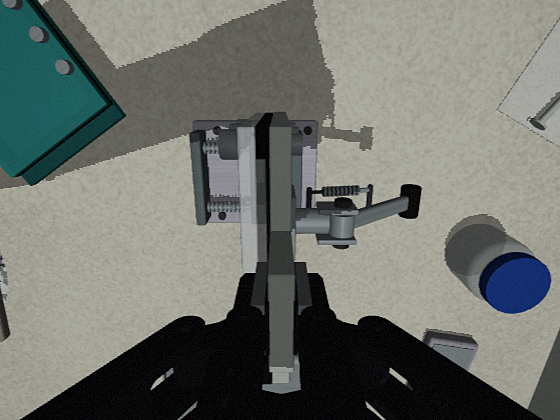

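View pics/side7.png

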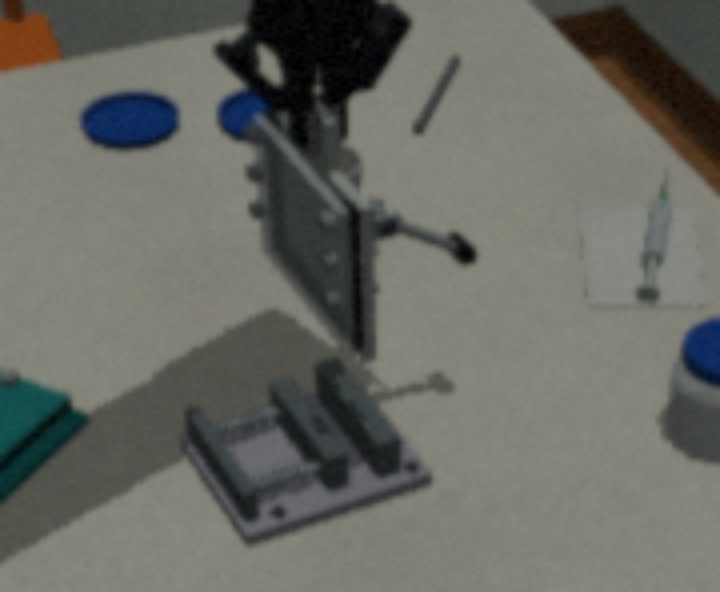

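Clear of the jaws, weight about 6 N as expected. I'll check its attitude in the hand.

```bash
python3 - <<'E'
from h import *
def fit(P,n=3):
    for _ in range(6):
        c=P.mean(0);u=np.linalg.svd(P-c)[2][2];d=(P-c)@u;P=P[abs(d)<max(.0015,2*d.std())] 
    return u*np.sign(u[0]),c,len(P),d.std()
cx=np.array([np.cos(YAW),np.sin(YAW),0])
cy=np.array([-cx[1],cx[0],0])
for nm in ["s7"]:
    C=cloud(pickle.load(open("pics/s7.pkl","rb"))).reshape(-1,3)
    L=(C-[.5092,.1852,0]); a=L@cx;b=L@cy;z=C[:,2]
    m=(abs(a)<.06)&(abs(b)<.085)&(z>.12)&(z<.34)
    h,e=np.histogram(a[m],bins=np.arange(-.06,.061,.004));print(list(zip(e.round(3),h)))
    f=m&(a>-.035)&(a<-.012)&(abs(b)<.06)&(z<.27)
    print("front",fit(C[f]))
    t=m&(abs(a)<.02);
    # lower extent vs y
    for lo in np.arange(-.07,.07,.02):
        k=m&(b>lo)&(b<lo+.02); 
        if k.sum(): print(lo.round(2),z[k].min().round(4))
s,W,p,r=pickle.load(open("pics/w7.pkl","rb"))
C=W.reshape(-1,3);L=C-[.5092,.1852,0];a=L@cx;b=L@cy;z=C[:,2]
k=(abs(a)<.005)&(abs(b)<.068)&(z>.27)&(z<.30)
k2=k&(abs(b)>.024)
print("top edge slope",np.polyfit(b[k2],z[k2],1),k2.sum(), b[k2].min(),b[k2].max())
ft=(a>.095)&(a<.13)&(z>.14)&(z<.2)&(abs(b)<.03)
print("foot a,b,z",a[ft].min(),a[ft].max(),b[ft].mean(),z[ft].max(),ft.sum())
E
```

```text
[(np.float64(-0.06), np.int64(0)), (np.float64(-0.056), np.int64(0)), (np.float64(-0.052), np.int64(0)), (np.float64(-0.048), np.int64(0)), (np.float64(-0.044), np.int64(0)), (np.float64(-0.04), np.int64(0)), (np.float64(-0.036), np.int64(1)), (np.float64(-0.032), np.int64(28)), (np.float64(-0.028), np.int64(58)), (np.float64(-0.024), np.int64(212)), (np.float64(-0.02), np.int64(578)), (np.float64(-0.016), np.int64(110)), (np.float64(-0.012), np.int64(96)), (np.float64(-0.008), np.int64(156)), (np.float64(-0.004), np.int64(123)), (np.float64(0.0), np.int64(95)), (np.float64(0.004), np.int64(43)), (np.float64(0.008), np.int64(19)), (np.float64(0.012), np.int64(12)), (np.float64(0.016), np.int64(13)), (np.float64(0.02), np.int64(2)), (np.float64(0.024), np.int64(2)), (np.float64(0.028), np.int64(5)), (np.float64(0.032), np.int64(8)), (np.float64(0.036), np.int64(12)), (np.float64(0.04), np.int64(16)), (np.float64(0.044), np.int64(10)), (np.float64(0.048), np.int64(2)), (np.float64(0.052), np.int64(4)), (np.float64(0.056), np.int64(4))]
front (array([ 0.99739148,  0.07168815, -0.00842875]), array([0.48947547, 0.18612198, 0.21630375]), 448, np.float64(0.000674609145895405))
-0.07 0.1451
-0.05 0.1617
-0.03 0.1621
-0.01 0.1605
0.01 0.1624
0.03 0.1607
0.05 0.1633
0.07 0.1669
top edge slope [-0.00156124  0.28270794] 2091 -0.06795822944528904 0.06798878350279679
foot a,b,z 0.09503752097332334 0.11215327272875135 0.001879662131496231 0.17601568707046378 629
```

Attitude is good: the plate normal is 0.008 rad off level and the top edge slope is 0.0016. The sole is about 0.1485 below the TCP. Next is the move over the tray and a guarded descent.

```bash
python3 - <<'E'
from h import *
from cell import arm, imaging
rv=down(np.radians(1.5-90)).as_rotvec()
arm.line_to([.428,-.214,.28],max_speed=.15,orientation=rv)
arm.line_to([.428,-.214,.172],max_speed=.12)
arm.sleep(.3)
p=arm.get_ee_pos();print(p,arm.get_wrist_force(),arm.get_clock())
s=imaging.snapshot("side");pickle.dump(s,open("pics/s8.pkl","wb"));cv2.imwrite("pics/side8.png",cv2.resize(s["pixels"][180:400,190:390,::-1],None,fx=3,fy=2.7))
s=imaging.snapshot("wrist");cv2.imwrite("pics/wrist8.png",s["pixels"][:,:,::-1])
E
```

```text
[ 0.42818341 -0.21401594  0.17229577] [ 3.80315721e-01  4.40942833e-04 -6.49450107e+00] 20.05
```

View pics/side8.png

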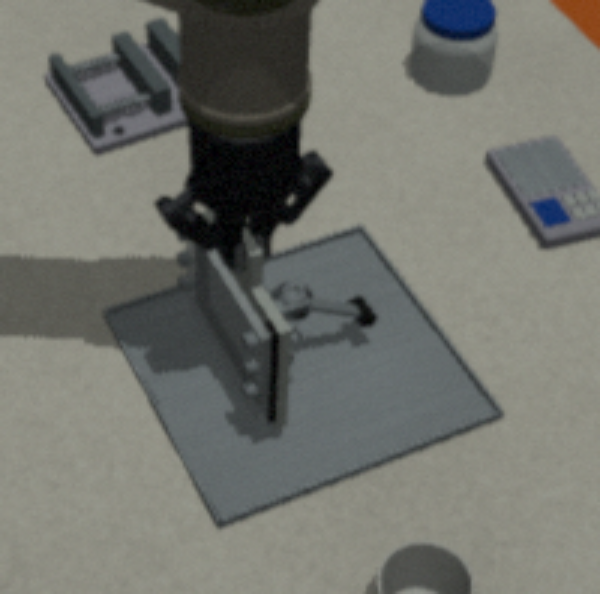

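View pics/wrist8.png

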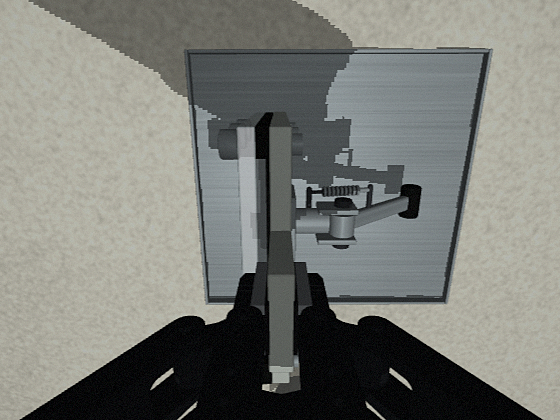

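The cassette hangs level over the tray, with its foot (410,200 in the wrist view) well inside the rim (right edge about 470). I'll lower it gently.

```bash
python3 - <<'E'
from h import *
from cell import arm, imaging
st=arm.line_to([.428,-.214,.146],max_speed=.015,threshold=4)
print(st,arm.get_ee_pos(),arm.get_wrist_force(),arm.get_wrist_torque())
arm.sleep(.3)
print(arm.get_ee_pos(),arm.get_wrist_force(),arm.get_clock())
E
```

```text
True [ 0.4280575  -0.21395312  0.15018002] [-0.48831966  0.76546472  5.13094572] [ 0.09277999  0.15946086 -0.00249981]
[ 0.42804597 -0.21394338  0.15018453] [0.10163187 0.04482342 5.47161855] 21.7583
```

```bash
python3 - <<'E'
from h import *
from cell import arm, imaging
p=arm.get_ee_pos();r=R.from_rotvec(arm.get_eef_rot()).as_matrix()
s=imaging.snapshot("wrist");T=np.eye(4);T[:3,:3]=r;T[:3,3]=p;T=T@np.array(s["tool_from_camera"])
C=cloud(s,T).reshape(-1,3);cv2.imwrite("pics/wrist9.png",s["pixels"][:,:,::-1])
y=np.radians(1.5);cx=np.array([np.cos(y),np.sin(y),0]);cy=np.array([-cx[1],cx[0],0])
L=C-[.428,-.214,0];a=L@cx;b=L@cy;z=C[:,2]
k=(abs(a)<.005)&(abs(b)<.068)&(abs(b)>.024)&(z>.12)&(z<.16)
print("top edge",np.polyfit(b[k],z[k],1),k.sum())
ft=(a>.09)&(a<.13)&(z>.015)&(z<.06)&(abs(b)<.03)
print("foot",a[ft].max(),b[ft].min(),b[ft].max(),z[ft].max())
s=imaging.snapshot("side");cv2.imwrite("pics/side9.png",cv2.resize(s["pixels"][180:400,190:390,::-1],None,fx=3,fy=2.7))
C=cloud(s).reshape(-1,3);L=C-[.428,-.214,0];a=L@cx;b=L@cy;z=C[:,2]
P=C[(a>-.035)&(a<-.012)&(abs(b)<.06)&(z>.03)&(z<.125)]
for _ in range(6):
    c=P.mean(0);u=np.linalg.svd(P-c)[2][2];d=(P-c)@u;P=P[abs(d)<max(.0015,2*d.std())]
print("front normal",u*np.sign(u[0]),len(P))
print(arm.get_finger_gap(),arm.get_wrist_force(),arm.get_clock())
E
```

```text
top edge [0.00072408 0.14175286] 2173
foot 0.11290328415795318 -0.012948227658722068 0.0134640084003547 0.03956154686967611
front normal [ 0.99964467  0.02562891 -0.00732819] 426
0.10318559518195101 [ 0.46730482 -0.67246779  5.20138576] 21.8583
```

View pics/side9.png

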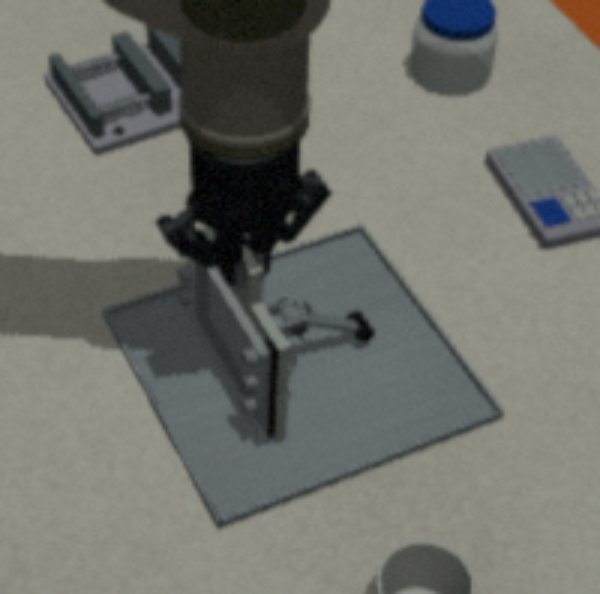

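View pics/wrist9.png

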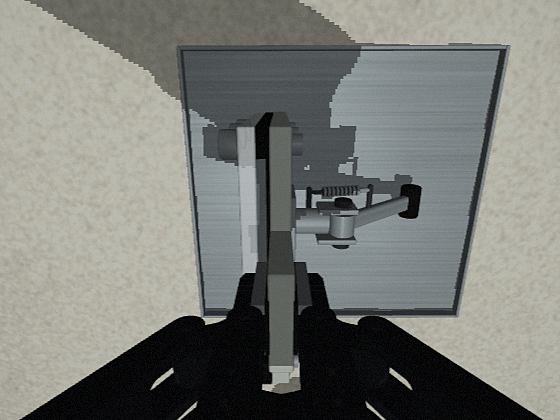

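The sole is on the floor: the plate's top is at 0.142, against 0.143 expected. The upright error is about 0.007 rad, the side view shows it standing inside the tray, and the contact is about 12 N. The foot reads a little high, but my window included part of the leg, so I'll check that before handing in.

```bash
python3 - <<'E'
from h import *
from cell import arm, imaging
p=arm.get_ee_pos();r=R.from_rotvec(arm.get_eef_rot()).as_matrix()
s=imaging.snapshot("wrist");T=np.eye(4);T[:3,:3]=r;T[:3,3]=p;T=T@np.array(s["tool_from_camera"])
C=cloud(s,T).reshape(-1,3)
y=np.radians(1.5);cx=np.array([np.cos(y),np.sin(y),0]);cy=np.array([-cx[1],cx[0],0])
L=C-[.428,-.214,0];a=L@cx;b=L@cy;z=C[:,2]
for lo in np.arange(.05,.12,.006):
    m=(a>lo)&(a<lo+.006)&(abs(b)<.012)&(z>.012)&(z<.1)
    if m.sum()>3: print(lo.round(3),m.sum(),np.percentile(z[m],90).round(4),"leg axis exp",round(.003+.072-(lo+.003-.042)*np.tan(np.radians(38)),4))
E
```

```text
0.05 96 0.07 leg axis exp 0.0664
0.056 144 0.0657 leg axis exp 0.0617
0.062 131 0.0608 leg axis exp 0.057
0.068 110 0.0558 leg axis exp 0.0523
0.074 108 0.0514 leg axis exp 0.0477
0.08 101 0.0466 leg axis exp 0.043
0.086 91 0.0414 leg axis exp 0.0383
0.092 117 0.0368 leg axis exp 0.0336
0.098 223 0.0315 leg axis exp 0.0289
0.104 202 0.0309 leg axis exp 0.0242
0.11 39 0.029 leg axis exp 0.0195
```

The leg slope is 38°, as at the stop, and the foot's top is about 0.031, against 0.033 expected. The kickstand is fully down, so I'm handing in.

```bash
python3 - <<'E'
from cell import arm, order
print(arm.get_wrist_force(),arm.get_finger_gap(),abs(arm.get_joint_vel()).max(),arm.get_clock())
order.finish_job()
E
```

```text
[0.03706221 0.01579266 4.98583703] 0.10114101740839879 0.0017312089609791703 21.9083
the job is handed in; nothing more can be done
```

I swung the kickstand fully down while the cassette was still in the jaws, then drew it up by its tab and set it down gently in the drip tray. I handed the job in at 21.9 s, still gripping the tab at 80 N. The job gives no verdict, so what follows is from my own last checks:

- **Kickstand:** the leg slopes 38° below level, as at its stop. The foot is inside the rim: it is about 0.107 m behind the plate, which puts it at tray x of about +0.06 m.
- **Cassette in the tray:** the plate's top edge is at 0.142 m (0.143 expected), so the sole is on the floor. It is level to about 0.001 along its width and upright within about 0.01 rad.
- **Forces:** contact with the tray is about 11–12 N and the arm is at rest.
- **Bystanders:** I saw no contact with the jar, the scale or the cups, but I did not measure their positions afterwards.

Two readings disagreed along the way:

- **Lean in the jaws:** after the swing, the cassette's top had leaned back about 4 mm (roughly 0.02 rad). That is well inside the 12 mm and 0.1 rad limits, and the grip straightened it.
- **Foot height:** a first reading in the tray came out about 7 mm too high because part of the leg was included. A finer profile along the leg cleared that up.

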